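# Pack the propping wedges head to tail in their tray

### The arm

A 6-joint arm with a two-finger parallel gripper is mounted at the origin on the work surface. World frame = base frame: x ahead of the robot, y to its left, z up, the work surface at z = 0. Lengths are in m, angles in rad, forces in N, time in s.
With the tool pointing down it reaches from about 0.275 to 0.975 m from the base axis. Payload 8.4 kg.
Tool frame: the origin (TCP) lies at the very end of the fingers, on their centre line; the grasp point (between the pads) lies 19 mm behind it (arm.tcp_to_grasp is the distance from the TCP to the grasp point, in m); z points along the fingers, y is the line along which they close (so a half turn about z gives the same grasp; the last joint's range is limited). The gripper opens to 92 mm and grips with 3 to 60 N. Pads are 20 mm wide; open, the fingers measure 128 mm over their backs; the gripper's body (75 mm by 189 mm) begins 69 mm behind the grasp point.
Start: joints at [-1.352, 0.353, 1.633, -0, 1.155, -0.002], TCP at [0.137, -0.61, 0.187] pointing down, gripper open.
Joint ranges: [-2.63, 2.63], [-0.92, 2.1], [0.06, 2.66], [-1.3, 4.44], [0, 2.69], [-3.02, 3.02]. Speed limits (rad/s): [2.22, 2.22, 2.79, 3.14, 3.14, 3.14].

### API

Orientations are given as a unit quaternion [w, x, y, z].
In Python, from workcell import arm, imaging, order gives the robot as it stands. The module is installed in compiled form; this text tells all that it offers.
- The arm moves only by the tool drive_tool, never from a script. Its argument "deltas" is a list of rows, each a list of 3 entries, a list of its own where there are three numbers: the shift along the tool's x, y, z in m, then the turn, a rotation vector about the tool's x, y, z in rad, then the finger opening in m, from 0 to 0.0919. In form: [[[tx, ty, tz], [rx, ry, rz], grip], ...]. A call has 1 to 20 rows; each row shifts and turns the commanded pose from where the row before left it, along the tool's axes as they then stand; what a row does not reach is not made up. A row lasts 1/8 s, in which the tool goes at most 62.5 mm and 10.7 degrees, less where a joint would pass 70% of its speed; a pose out of reach is approached as far as the arm can. A call with a gripper value outside its range is refused whole. The fingers move at their own pace and stop on an object; the grip force is fixed at half the most. Time passes only in rows, so rows that do not move let the fingers close. It gives the time, the measured TCP pose, the force, the opening and the grip force at its end, in the units of the state.
- arm.get_state(): the state, without advancing time (a new reading comes with each control period).
- imaging.get_image(name): name is "scene" or "side" or "wrist"; returns a dict with "frame" (420x560x3 uint8, red, green, blue), "fx", "fy", "cx", "cy" (pixels), "origin" and "orientation" of the camera in the world; the wrist camera has in their place "T_tool_cam" (4x4, takes a point from camera to tool coordinates, whose origin is the TCP and whose axes are the flange's). Camera axes: x right, y down, z forward; pixel columns grow to the right and rows downward; lengths in m; the calibration is good to about 2 mm. A picture is of the moment at which its call begins: read the wrist's pose just before it. There is no depth.
- order.job_done(): hands the job in; it is judged then, once.
The state is a dict: "time_s": time; "q": joint angles; "qvel": joint speeds; "joint_torque": joint torques, N m; "position": TCP position; "tool_rot": TCP orientation; "wrist_force": force on the tool from outside, world axes, zero at the start; "moment": the same for the moment, N m; "gripper_width": opening from 0.0 (shut) to 1.0 (fully open); "grip_force": force on a finger pad.
Only numpy, scipy, OpenCV 4.12 (cv2) and the standard library are available. Lean on these libraries where they do the work, as an engineer would, in place of code of your own. Each camera call takes 0.05 s, during which the arm holds its last target. There are 200 camera calls.

### The job

Two of the four wooden propping wedges are already in the shallow steel tray, one against each end wall; pack the two loose ones into the gap between them, ribs up and alternately head to tail (wide end beside narrow end), so that all four lie flat on the tray floor and fill it. Leave the anatomy models where they are, and let go of the wedges.

Things in the scene. Friction and masses are not known exactly. Their poses are not given: they have to be found in the camera images.
- tray: Shallow steel tray fixed to the shelf: inside 130 mm (x) by 192 mm (y), walls 5 mm, rim 20 mm high, floor 4 mm thick. Origin: centre of underside, z up. Wedges lie side by side along y; ideal origins (x = 0, z = 4): y = +67.5 (wide end to +x), +22.5 (wide to -x), -22.5 (wide to +x), -67.5 (wide to -x), the middle two empty at first. Play in all: 12 mm along y, 10 along x.
- wedge_left: Loose wooden wedge in the tray at its +y wall, wide end to tray +x. Plan: 120 mm long, square ends 62 and 28 mm wide. Origin: on the underside at mid-length, mid-width. Own x points to the wide end (x = +60; narrow end -60), z up. Straight long side at y = +22.5; sloping side from y = -39.5 (wide end) to -5.5 (narrow end).
- wedge_right: Same wedge (all four are alike), loose, in the tray at its -y wall, wide end to tray -x. Height: the block is 30 mm high, edges bevelled 2 mm; a finger rib on top, centred at x = +8, y = 0, is 14 mm thick (along x) and 36 mm across (along y), its top 58 mm above the underside. Mass about 0.13 kg.
- wedge_a: Wedge of the same shape, material and frame as wedge_left, with the same rib, lying loose on the shelf, rib up, at any yaw; may go to either middle place.
- wedge_b: Wedge of the same shape, material and frame as wedge_left, with the same rib, lying loose on the shelf, rib up, at any yaw; may go to either middle place.
- wedge_left_wide (a point): Point on the wide end of that wedge: x = +60 mm, y = 0, z = 30 mm in the wedge's frame; axes as the wedge's.
- wedge_right_wide (a point): Point on the wide end of that wedge: x = +60 mm, y = 0, z = 30 mm in the wedge's frame; axes as the wedge's.
- wedge_a_wide (a point): Point on the wide end of that wedge: x = +60 mm, y = 0, z = 30 mm in the wedge's frame; axes as the wedge's.
- wedge_b_wide (a point): Point on the wide end of that wedge: x = +60 mm, y = 0, z = 30 mm in the wedge's frame; axes as the wedge's.
- speaker_base: Bystander: black talking base, 130 by 220 by 50 mm, fixed, with a large red push button on top (76 mm high in all); origin at the centre of its underside.
- heart: Bystander: loose beige plastic heart, about 130 mm long and 76 mm high, on a small foot; origin at the underside.
- lung: Bystander: loose purple plastic lung half, about 150 mm long, 90 mm wide and 60 mm high, domed, flat side down; origin near the centre of its underside.
- sternum: Bystander: loose flat white plastic sternum, about 160 mm long, 48 mm wide and 14 mm high; origin at the centre of its underside.
There are look-alikes about, which are no part of the job. Leave any green, red or turquoise look-alike of the wedge_b alone.

How it is judged:
By the outcome, as a careful person would: the job done as asked, in the order asked, and still so for the second after the job is handed in, with the robot touching nothing.
It also fails if it takes over 61 s, if anything falls off the work surface, if the arm or the gripper's body presses on something with over 40 N, if the wrist force passes 120 N, or if a joint passes its speed limit or range.

## Working session

There is one attempt and no reset: what is moved stays moved. The work goes in short steps, Python scripts to look and compute and a tool call to move; the robot and the scene stay as the last step left them, time stands still between calls to the robot, and variables do not carry over. Pictures are saved under pics/ and viewed, at most 10 in all, crops included, and the job is handed in when it is done.

Besides the shell and the picture viewer there is one more tool, called by a JSON object that holds its "method" and its "body", one argument or row to a line. drive_tool: Moves the arm, as the interface text tells. Its arguments: {"type":"object","properties":{"deltas":{"type":"array","items":{"type":"array"}}},"required":["deltas"]}

```bash
mkdir -p pics
cat > h.py <<'E'
import numpy as np, cv2
from scipy.spatial.transform import Rotation as R
from workcell import arm, imaging, order
def rot(q): return R.from_quat([q[1],q[2],q[3],q[0]]).as_matrix()
def shot(name, fn=None):
    s=arm.get_state(); d=imaging.get_image(name)
    if name=="wrist":
        T=np.eye(4);T[:3,:3]=rot(s["tool_rot"]);T[:3,3]=s["position"];T=T@np.array(d["T_tool_cam"])
        d["o"],d["R"]=T[:3,3],T[:3,:3]
    else:
        d["o"],d["R"]=np.array(d["origin"]),rot(d["orientation"])
    if fn: cv2.imwrite("pics/"+fn,cv2.cvtColor(d["frame"],cv2.COLOR_RGB2BGR))
    return d
def ray(d,uv,z):
    v=d["R"]@np.array([(uv[0]-d["cx"])/d["fx"],(uv[1]-d["cy"])/d["fy"],1.])
    return d["o"]+v*(z-d["o"][2])/v[2]
def proj(d,P):
    p=(np.atleast_2d(P)-d["o"])@d["R"]; return np.c_[p[:,0]/p[:,2]*d["fx"]+d["cx"],p[:,1]/p[:,2]*d["fy"]+d["cy"]]
E
python3 - <<'E'
from h import *
a=shot("scene");b=shot("side");c=shot("wrist")
for d in(a,b,c):print(d["o"].round(3),d["R"][:,2].round(2),d["fx"],d["cx"],d["cy"])
for n,d in(("scene",a),("side",b)):cv2.imwrite(f"pics/{n}1.png",cv2.resize(cv2.cvtColor(d["frame"],cv2.COLOR_RGB2BGR),(800,600)))
cv2.imwrite("pics/w1.png",cv2.cvtColor(c["frame"],cv2.COLOR_RGB2BGR))
print(arm.get_state())
E
```

```text
[ 1.232 -0.014  1.156] [-0.51 -0.04 -0.86] 403.27046710479095 274.0125773870776 207.77736680862637
[0.048 0.687 0.907] [ 0.42 -0.62 -0.67] 470.348659581016 275.6330213635809 204.6817622448814
[ 0.206 -0.594  0.384] [-0.24 -0.05 -0.97] 317.61201678355735 276.2270218848502 214.5050205205431
{'time_s': 0.15, 'q': array([-1.35242389e+00,  3.53488351e-01,  1.63393680e+00, -1.16183565e-05,
        1.15519768e+00, -2.39183634e-03]), 'qvel': array([ 0.00215611, -0.00031959, -0.00392266, -0.00165989, -0.00017564,
       -0.00079619]), 'joint_torque': array([-8.72124037e-04, -5.94208825e+01, -3.34471714e+01,  6.96931221e-02,
        2.04270805e-02, -6.71447265e-05]), 'position': array([ 0.13677552, -0.60944786,  0.18694795]), 'tool_rot': array([-5.11516065e-04,  9.93913684e-01,  1.10160440e-01, -6.07991059e-05]), 'wrist_force': array([-0.65918806, -1.18133014, -0.03097308]), 'moment': array([-0.0512811 , -0.03009939, -0.03242766]), 'grip_force': 0.0, 'gripper_width': 1.00221632144157}
```

View pics/scene1.png

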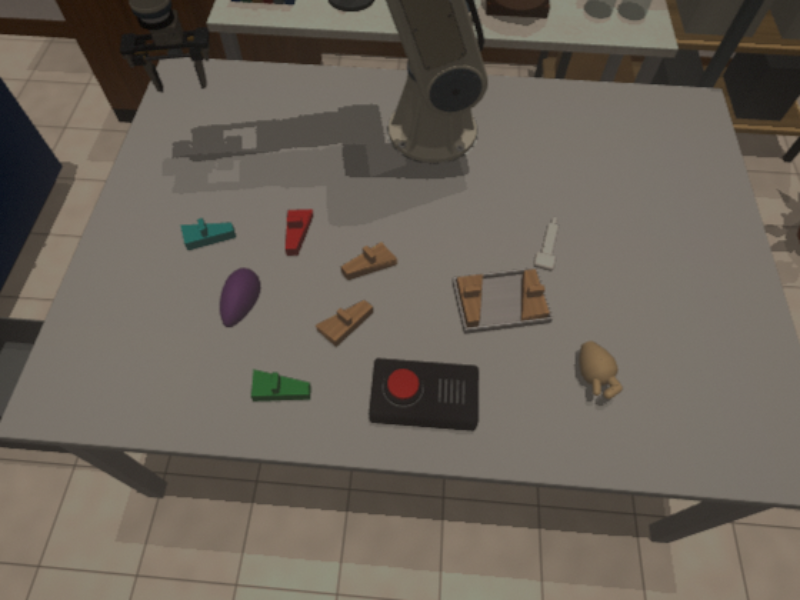

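View pics/side1.png

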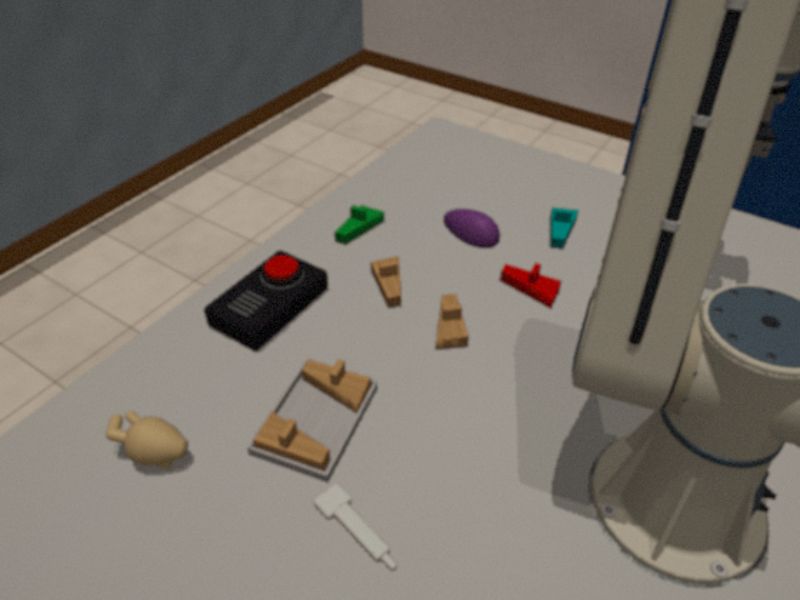

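The scene picture (800x600) shows these candidates:
- Loose wooden wedges at (369,262) and (345,320). These are my choice.
- Look-alikes: green (280,386), red (298,230) and turquoise (208,234).
- Wooden wedges already in the tray at (470,300) and (535,295).

Next I'll check the choice in a close crop.

Run:
```python
from h import *
a=cv2.imread("pics/scene1.png")
d=shot("scene")
f=cv2.cvtColor(d["frame"],cv2.COLOR_RGB2BGR)[140:250,210:395]
cv2.imwrite("pics/crop1.png",cv2.resize(f,None,fx=4.3,fy=4.3,interpolation=cv2.INTER_CUBIC))
hsv=cv2.cvtColor(d["frame"],cv2.COLOR_RGB2HSV)
m=cv2.inRange(hsv,(8,90,60),(22,255,255)); 
n,l,st,c=cv2.connectedComponentsWithStats(m)
for i in range(1,n):
    if st[i,4]>100:
        print(c[i].round(1),st[i],ray(d,c[i],.03).round(3))
        p=cv2.boxPoints(cv2.minAreaRect(np.argwhere(l==i)[:,::-1].astype(np.float32)))
        print([ray(d,q,.02).round(3)[:2].tolist() for q in p])
# tray extents by rough pixel (800-scale) rim corners
for q in[(453,277),(535,269),(551,320),(466,330)]: print(ray(d,np.array(q)*.7,.02).round(3))
```

```text
[483.5  22.9] [466   0  41  35 474] [-0.456  0.782  0.03 ]
[[-0.502, 0.661], [-0.662, 0.752], [-0.459, 0.891], [-0.316, 0.799]]
[538.  26.] [516   7  44  29 566] [-0.455  1.019  0.03 ]
[[-0.411, 0.919], [-0.613, 0.969], [-0.613, 1.164], [-0.411, 1.104]]
[410.1  46. ] [396  37  30  20 465] [-0.27   0.444  0.03 ]
[[-0.222, 0.383], [-0.347, 0.396], [-0.347, 0.518], [-0.222, 0.5]]
[439.   48.9] [430  39  20  19 232] [-0.262  0.564  0.03 ]
[[-0.228, 0.523], [-0.349, 0.568], [-0.32, 0.617], [-0.201, 0.571]]
[384.4  46.7] [380  40  10  15 129] [-0.256  0.334  0.03 ]
[[-0.313, 0.321], [-0.316, 0.36], [-0.224, 0.354], [-0.221, 0.316]]
[534.3  82.9] [500  48  60  47 690] [-0.088  0.916  0.03 ]
[[-0.095, 0.75], [-0.311, 0.852], [-0.16, 1.07], [0.037, 0.96]]
[258.2 182.5] [239 170  38  25 507] [ 0.478 -0.127  0.03 ]
[[0.463, -0.206], [0.402, -0.089], [0.472, -0.063], [0.529, -0.178]]
[372.7 207.7] [365 189  20  35 500] [0.545 0.253 0.03 ]
[[0.598, 0.228], [0.468, 0.232], [0.462, 0.296], [0.593, 0.289]]
[329.3 207.4] [320 192  18  36 453] [0.555 0.112 0.03 ]
[[0.492, 0.082], [0.487, 0.138], [0.62, 0.139], [0.625, 0.085]]
[240.7 224.8] [221 210  40  31 567] [ 0.643 -0.166  0.03 ]
[[0.656, -0.23], [0.554, -0.151], [0.604, -0.103], [0.702, -0.183]]
[419.3 257.8] [406 239  29  40 687] [0.71  0.386 0.03 ]
[[0.666, 0.335], [0.625, 0.402], [0.745, 0.445], [0.782, 0.38]]
[0.501 0.072 0.02 ]
[0.462 0.264 0.02 ]
[0.596 0.294 0.02 ]
[0.637 0.105 0.02 ]
```

View pics/crop1.png

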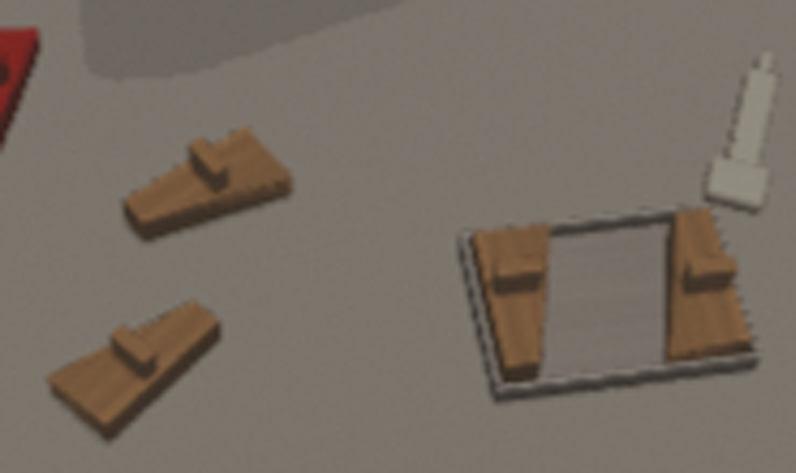

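The crop confirms two plain wooden wedges. wedge_a is the upper one, with its wide end right, near (0.48,-0.13). wedge_b is the lower one, with its wide end lower left, near (0.64,-0.17). The tray is centred near (0.55,0.18) at a yaw of about 12°. I'll move above the wedges for a closer look.

{"method": "drive_tool", "body": {
  "deltas": [
    [[0.033,-0.03,-0.002],[0,0,0],0.05],
    [[0.033,-0.03,-0.002],[0,0,0],0.05],
    [[0.033,-0.03,-0.002],[0,0,0],0.05],
    [[0.033,-0.03,-0.002],[0,0,0],0.05],
    [[0.033,-0.03,-0.002],[0,0,0],0.05],
    [[0.033,-0.03,-0.002],[0,0,0],0.05],
    [[0.033,-0.03,-0.002],[0,0,0],0.05],
    [[0.033,-0.03,-0.002],[0,0,0],0.05],
    [[0.033,-0.03,-0.002],[0,0,0],0.05],
    [[0.033,-0.03,-0.002],[0,0,0],0.05],
    [[0.033,-0.03,-0.002],[0,0,0],0.05],
    [[0.033,-0.03,-0.002],[0,0,0],0.05],
    [[0.033,-0.03,-0.002],[0,0,0],0.05],
    [[0.033,-0.03,-0.002],[0,0,0],0.05],
    [[0,0,0],[0,0,-0.125],0.05],
    [[0,0,0],[0,0,-0.125],0.05],
    [[0,0,0],[0,0,0],0.05]
  ]
}}

```text
time_s: 2.33
position: [0.4956, -0.0987, 0.2153]
tool_rot: [-0.0, 0.972, 0.233, -0.0]
wrist_force: [-0.6, -0.1, -0.3]
gripper_width: 0.544
grip_force: 0.0
```

```bash
cat >> h.py <<'E'
def woods(d,amin=400):
    hsv=cv2.cvtColor(d["frame"],cv2.COLOR_RGB2HSV)
    m=cv2.inRange(hsv,(6,80,40),(22,255,255)); m=cv2.morphologyEx(m,cv2.MORPH_OPEN,np.ones((3,3)))
    n,l,st,c=cv2.connectedComponentsWithStats(m)
    return [(c[i],st[i],(l==i).astype(np.uint8)) for i in range(1,n) if st[i,4]>amin]
E
python3 - <<'E'
from h import *
d=shot("wrist","w2.png"); s=arm.get_state(); print(s["position"],rot(s["tool_rot"])[:,0],s["q"].round(2),s["time_s"])
for c,st,m in woods(d): print(c.round(),st,ray(d,c,.03).round(3))
E
```

```text
[ 0.49559473 -0.09881042  0.2153953 ] [ 8.92405714e-01  4.51233891e-01 -1.30158191e-04] [-0.2   0.14  1.85  0.    1.15  0.9 ] 2.375
[17. 33.] [   0    0   46   80 2597] [0.524 0.231 0.03 ]
[130.  60.] [  89    0   74  116 5525] [0.555 0.113 0.03 ]
[384. 110.] [ 320   71  117   68 4333] [ 0.637 -0.165  0.03 ]
[288. 218.] [ 240  199  103   48 3713] [ 0.473 -0.126  0.03 ]
[155. 334.] [145 301  26  66 890] [ 0.244 -0.039  0.03 ]
[398. 334.] [382 301  27  66 884] [ 0.396 -0.338  0.03 ]
[391. 388.] [ 152  381  387   12 2671] [ 0.315 -0.378  0.03 ]
```

View pics/w2.png

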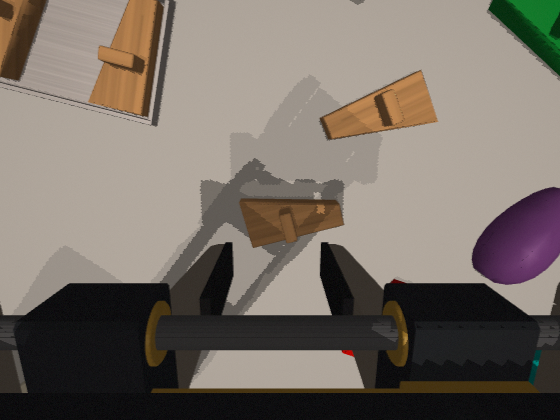

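Run:
```python
from h import *
d=shot("wrist"); print("nadir px",proj(d,[d["o"][0],d["o"][1],0]).round(), d["o"].round(3))
for c,st,m in woods(d)[1:4]:
    h=cv2.convexHull(cv2.findContours(m,0,1)[0][0]); e=3
    p=cv2.approxPolyDP(h,e,True)[:,0]
    print("wood")
    for q in p: print(q,ray(d,q,.0).round(4)[:2],ray(d,q,.03).round(4)[:2])
f=cv2.cvtColor(d["frame"],cv2.COLOR_RGB2BGR)[60:260,230:450]
cv2.imwrite("pics/crop2.png",cv2.resize(f,None,fx=3,fy=3,interpolation=cv2.INTER_CUBIC))
```

```text
nadir px [[276. 132.]] [ 0.559 -0.067  0.413]
wood
[156   0] [0.6279 0.1219] [0.6229 0.1082]
[162  10] [0.6215 0.112 ] [0.617 0.099]
[147 116] [0.5043 0.0853] [0.5083 0.0743]
[ 89 102] [0.4875 0.1549] [0.4928 0.1388]
[98 47] [0.5513 0.1651] [0.5519 0.1482]
[128   1] [0.6125 0.1501] [0.6086 0.1343]
wood
[421  72] [ 0.7006 -0.1904] [ 0.6903 -0.1814]
[436 121] [ 0.6615 -0.2384] [ 0.6541 -0.226 ]
[327 137] [ 0.5832 -0.1266] [ 0.5814 -0.1222]
[321 117] [ 0.6009 -0.1081] [ 0.5979 -0.1051]
wood
[339 204] [ 0.5146 -0.183 ] [ 0.5179 -0.1746]
[340 225] [ 0.4899 -0.1987] [ 0.495  -0.1891]
[290 242] [ 0.4378 -0.1495] [ 0.4466 -0.1435]
[252 246] [ 0.409  -0.1055] [ 0.4199 -0.1027]
[239 202] [ 0.457  -0.0631] [ 0.4644 -0.0634]
[335 200] [ 0.517  -0.1756] [ 0.52   -0.1677]
```

View pics/crop2.png

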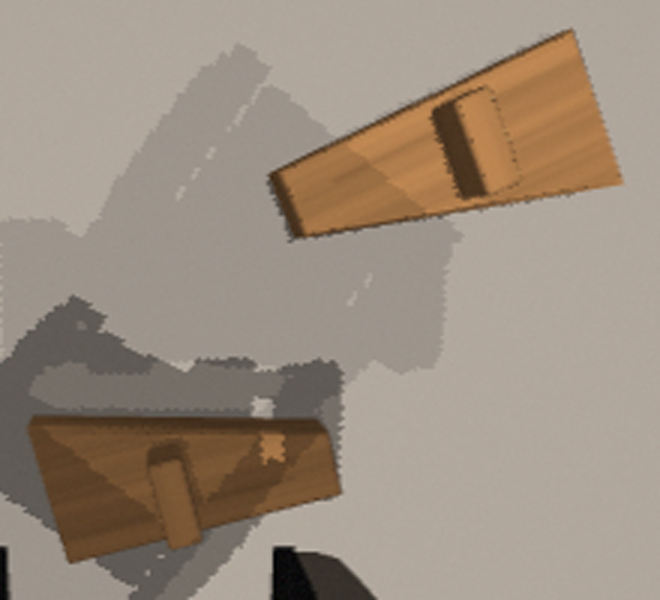

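The crop shows both wedges rib up. The rib tops are near image pixels (290,228) for a and (393,107) for b. The straight edges run (252,246)–(343,224) for a and (421,72)–(321,117) for b.

Run:
```python
from h import *
d=shot("wrist")
for n,top,(w,nn) in(("a",[(172,462),(187,545),(150,460),(200,540),(179,503)],[(253.3,247.3),(343.3,223.3)]),("b",[(490,142)],[(421.5,70),(321.5,117.5)])):
    for q in top: print(n,"rib",ray(d,(q[0]/3+230,q[1]/3+60),.058).round(4)[:2])
    W,N=ray(d,w,.028)[:2],ray(d,nn,.028)[:2]; x=(W-N); L=np.linalg.norm(x);x/=L; y=np.array([-x[1],x[0]])
    o=(W+N)/2-.0215*y; print(n,"L",L.round(4),"yaw",np.degrees(np.arctan2(x[1],x[0])).round(1),"org",o.round(4),"rib",(o+.008*x).round(4))
s=arm.get_state();M=rot(s["tool_rot"])
print("to a in tool:",M.T@(np.array([.4685,-.126,.06])-s["position"]))
```

```text
a rib [ 0.4837 -0.1195]
a rib [ 0.4564 -0.1402]
a rib [ 0.4806 -0.1116]
a rib [ 0.4606 -0.1438]
a rib [ 0.4703 -0.1295]
a L 0.1184 yaw 132.6 org [ 0.4742 -0.1343] rib [ 0.4688 -0.1284]
b rib [ 0.6383 -0.1662]
b L 0.1214 yaw -38.4 org [ 0.6321 -0.1608] rib [ 0.6384 -0.1657]
to a in tool: [-0.03638315  0.01190351  0.15547029]
```

{"method": "drive_tool", "body": {
  "deltas": [
    [[-0.0185,0.007,0.02],[0,0,0],0.05],
    [[-0.0185,0.007,0.02],[0,0,0],0.05],
    [[0,0,0.03],[0,0,-0.125],0.05],
    [[0,0,0.03],[0,0,-0.125],0.05],
    [[0,0,0.03],[0,0,0],0.05],
    [[0,0,0.03],[0,0,0],0.05],
    [[0,0,0.02],[0,0,0],0.05],
    [[0,0,0.002],[0,0,0],0.05],
    [[0,0,0],[0,0,0],0.0],
    [[0,0,0],[0,0,0],0.0],
    [[0,0,0],[0,0,0],0.0],
    [[0,0,0],[0,0,0],0.0],
    [[0,0,0],[0,0,0],0.0],
    [[0,0,0],[0,0,0],0.0]
  ]
}}

```text
time_s: 4.22
position: [0.4691, -0.1281, 0.0335]
tool_rot: [0.0, 0.936, 0.353, 0.0]
wrist_force: [0.3, -0.3, -0.1]
gripper_width: 0.008
grip_force: 0.0
```

Run:
```python
from h import *
d=shot("wrist")
f=cv2.cvtColor(d["frame"],cv2.COLOR_RGB2BGR); g=shot("side")["frame"][...,::-1]
cv2.imwrite("pics/w3.png",np.hstack([f[:,80:480],cv2.resize(g[140:280,230:363],(400,420))]))
```

```text
(no output)
```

View pics/w3.png

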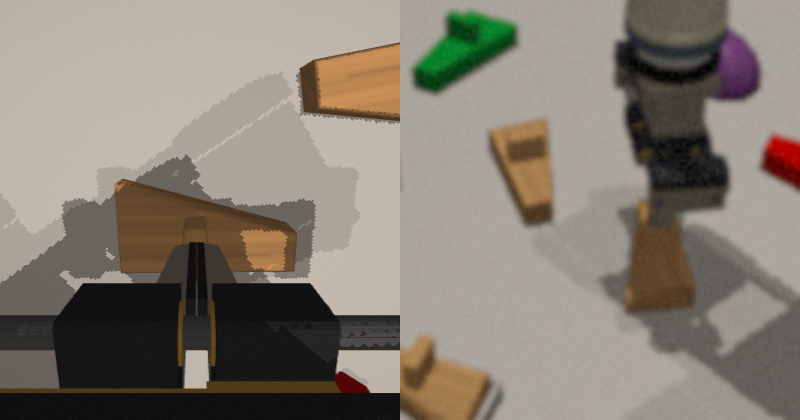

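Run:
```python
from h import *
d=shot("wrist");s=arm.get_state();M=rot(s["tool_rot"])
P=lambda q,z:(M.T@(ray(d,q,z)-s["position"])).round(4)
for q,z in[((200,272),.028),((375,272),.028),((195,180),.028),((377,236),.028),((264,217),.058),((286,217),.058),((264,243),.058),((286,243),.058)]: print(q,P(q,z),ray(d,q,z).round(4))
print("tcp px",proj(d,s["position"]),np.array(imaging.get_image("wrist")["T_tool_cam"]).round(3))
sc=shot("scene")
for dd in(sc,):
  for c,st,m in woods(dd,300):
    if 200<c[0]<300 and 150<c[1]<250: print(c,st,ray(dd,c,.03).round(3))
```

```text
(200, 272) [-0.0224 -0.0522  0.0055] [ 0.4177 -0.1036  0.028 ]
(375, 272) [-0.0224  0.0689  0.0055] [ 0.4977 -0.1946  0.028 ]
(195, 180) [ 0.0416 -0.0516  0.0055] [ 0.4662 -0.0619  0.028 ]
(377, 236) [0.0038 0.0681 0.0055] [ 0.5169 -0.1767  0.028 ]
(264, 217) [ 0.025  -0.0064 -0.0245] [ 0.4836 -0.1068  0.058 ]
(286, 217) [ 0.025   0.006  -0.0245] [ 0.4918 -0.1161  0.058 ]
(264, 243) [ 0.0095 -0.0065 -0.0245] [ 0.4719 -0.1169  0.058 ]
(286, 243) [ 0.0095  0.0061 -0.0245] [ 0.4802 -0.1264  0.058 ]
tcp px [[275.47366535 244.12141542]] [[ 0.    -0.968 -0.25   0.071]
 [ 1.     0.     0.     0.   ]
 [-0.    -0.25   0.968 -0.197]
 [ 0.     0.     0.     1.   ]]
[258.07905138 183.48616601] [239 171  39  24 506] [ 0.482 -0.127  0.03 ]
[240.98662207 224.83779264] [222 210  39  31 598] [ 0.643 -0.165  0.03 ]
```

The fingers shut on nothing, and the wedge hasn't moved. In both wrist pictures the fingertips sit about 26 mm behind the stated TCP: the tips are at row 243, and 50 mm of opening spans 88 px, which gives a depth of 0.18. So they closed just above the rib. I'll open, lower by 24 mm and watch the force.

{"method": "drive_tool", "body": {
  "deltas": [
    [[0,0,0],[0,0,0],0.05],
    [[0,0,0],[0,0,0],0.05],
    [[0,0,0],[0,0,0],0.05],
    [[0,0,0],[0,0,0],0.05],
    [[0,0,0.008],[0,0,0],0.05],
    [[0,0,0.008],[0,0,0],0.05],
    [[0,0,0.006],[0,0,0],0.05],
    [[0,0,0],[0,0,0],0.0],
    [[0,0,0],[0,0,0],0.0],
    [[0,0,0],[0,0,0],0.0],
    [[0,0,0],[0,0,0],0.0]
  ]
}}

```text
time_s: 5.85
position: [0.4692, -0.1281, 0.0117]
tool_rot: [0.0, 0.936, 0.353, 0.0]
wrist_force: [-0.1, 0.1, 1.4]
gripper_width: 0.147
grip_force: 30.0
```

wedge_a is gripped: 13.5 mm opening, 30 N. Now I'll lift it, carry it beside the tray and turn it to the tray's yaw.

{"method": "drive_tool", "body": {
  "deltas": [
    [[0,0,-0.02],[0,0,0],0.0],
    [[0,0,-0.04],[0,0,0],0.0],
    [[0,0,-0.04],[0,0,0],0.0],
    [[0,0,-0.04],[0,0,0],0.0],
    [[0.034,-0.02,0],[0,0,0],0.0],
    [[0.034,-0.02,0],[0,0,0],0.0],
    [[0.034,-0.02,0],[0,0,0],0.0],
    [[0.034,-0.02,0],[0,0,0],0.0],
    [[0.034,-0.02,0],[0,0,0],0.0],
    [[0,0,0],[0,0,-0.177],0.0],
    [[0,0,0],[0,0,-0.177],0.0],
    [[0,0,0],[0,0,-0.177],0.0],
    [[0,0,0],[0,0,-0.177],0.0],
    [[0,0,0],[0,0,-0.177],0.0],
    [[0,0,0],[0,0,-0.177],0.0],
    [[0,0,0],[0,0,0],0.0]
  ]
}}

```text
time_s: 7.85
position: [0.5305, 0.0592, 0.1513]
tool_rot: [-0.0, 0.629, 0.778, -0.0]
wrist_force: [-0.0, 0.4, -1.9]
gripper_width: 0.152
grip_force: 30.0
```

Run:
```python
from h import *
d=shot("wrist"); np.save("d.npy",d,allow_pickle=True)
s=arm.get_state(); x=rot(s["tool_rot"])[:,0];print(s["position"].round(4),np.degrees(np.arctan2(x[1],x[0])),s["q"].round(2),s["time_s"],s["grip_force"])
cv2.imwrite("pics/w4.png",cv2.resize(cv2.cvtColor(d["frame"],cv2.COLOR_RGB2BGR),(800,600),interpolation=cv2.INTER_CUBIC))
print("nadir",proj(d,[d["o"][0],d["o"][1],0]))
```

```text
[0.5306 0.0592 0.1514] 101.92353868462175 [ 0.11  0.25  1.86  0.    1.03 -0.1 ] 7.9 29.996900260448456
nadir [[276.59871375 132.57264617]]
```

View pics/w4.png

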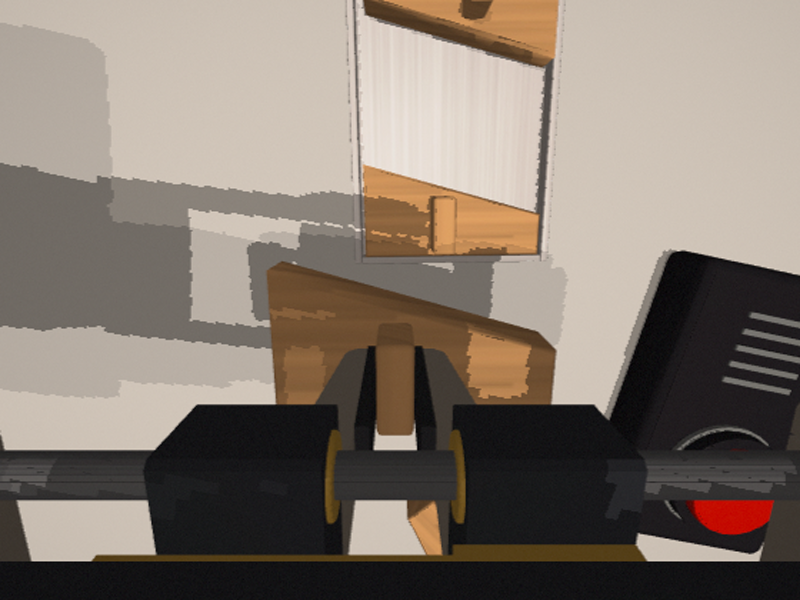

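The picture (800x600) shows wedge_a held and hanging level with its wide end left. The tray's free floor has corners near (365,18), (545,66), (540,213) and (363,166). wedge_right is at (445,225). I'll measure the gap by colour mask.

Run:
```python
from h import *
d=np.load("d.npy",allow_pickle=True).item()
hsv=cv2.cvtColor(d["frame"],cv2.COLOR_RGB2HSV); k=10/7
for q in[(450,100),(450,190),(300,100),(450,250),(357,100),(556,100),(545,100)]: print(q,hsv[int(q[1]/k),int(q[0]/k)])
def lin(pts,z):
    P=np.array([ray(d,p,z)[:2] for p in pts]); c=P.mean(0); v=np.linalg.svd(P-c)[2][0]
    return c.round(4),np.degrees(np.arctan2(v[1],v[0])).round(2)%180,(np.abs((P-c)@[-v[1],v[0]])).max().round(4)
S=hsv[...,1].astype(int);V=hsv[...,2].astype(int)
lo=[];up=[]
for c in range(262,374,6):
    col=S[:,c]
    r=100
    while r<200 and col[r]<80:r+=1
    lo.append((c,r-.5))
    r=70
    while r>0 and col[r]<80 and V[r,c]>130:r-=1
    up.append((c,r+.5))
print("lower slope",lo[0],lo[-1],lin(lo,.033)); print("upper slope",up[0],up[-1],lin(up,.004))
L=[];Rr=[]
for r in range(52,112,6):
    c=300
    while V[r,c]>150:c-=1
    L.append((c+.5,r))
    c=320
    while V[r,c]>150:c+=1
    Rr.append((c-.5,r))
print(L[0],L[-1],lin(L,.004),Rr[0],Rr[-1],lin(Rr,.004))
# rib right: wedge_right top straight edge / rim
for r in range(168,190): print(r,[tuple(hsv[r,c]) for c in(290,340)])
```

```text
(450, 100) [ 15  23 225]
(450, 190) [ 14 143 150]
(300, 100) [ 16  29 208]
(450, 250) [ 15 144 197]
(357, 100) [ 11  29 165]
(556, 100) [ 13  29 200]
(545, 100) [10 28 83]
lower slope (262, 116.5) (370, 147.5) (array([0.5543, 0.1365]), np.float64(176.89), np.float64(0.0004))
upper slope (262, 12.5) (370, 45.5) (array([0.5345, 0.2313]), np.float64(177.12), np.float64(0.0008))
(249.5, 52) (251.5, 106) (array([0.4807, 0.1736]), np.float64(103.01), np.float64(0.0004)) (380.5, 52) (377.5, 106) (array([0.6068, 0.2006]), np.float64(102.49), np.float64(0.001))
168 [(np.uint8(14), np.uint8(139), np.uint8(130)), (np.uint8(14), np.uint8(141), np.uint8(213))]
169 [(np.uint8(14), np.uint8(141), np.uint8(136)), (np.uint8(14), np.uint8(141), np.uint8(199))]
170 [(np.uint8(14), np.uint8(139), np.uint8(147)), (np.uint8(15), np.uint8(144), np.uint8(193))]
171 [(np.uint8(14), np.uint8(142), np.uint8(120)), (np.uint8(15), np.uint8(144), np.uint8(191))]
172 [(np.uint8(15), np.uint8(144), np.uint8(122)), (np.uint8(14), np.uint8(141), np.uint8(195))]
173 [(np.uint8(14), np.uint8(143), np.uint8(123)), (np.u
[... 866 characters left out ...]
t8(7), np.uint8(29), np.uint8(114))]
183 [(np.uint8(10), np.uint8(27), np.uint8(113)), (np.uint8(18), np.uint8(31), np.uint8(100))]
184 [(np.uint8(14), np.uint8(28), np.uint8(99)), (np.uint8(16), np.uint8(29), np.uint8(114))]
185 [(np.uint8(18), np.uint8(27), np.uint8(114)), (np.uint8(16), np.uint8(29), np.uint8(114))]
186 [(np.uint8(16), np.uint8(29), np.uint8(114)), (np.uint8(15), np.uint8(27), np.uint8(115))]
187 [(np.uint8(13), np.uint8(27), np.uint8(115)), (np.uint8(15), np.uint8(27), np.uint8(114))]
188 [(np.uint8(14), np.uint8(29), np.uint8(115)), (np.uint8(16), np.uint8(29), np.uint8(116))]
189 [(np.uint8(15), np.uint8(26), np.uint8(116)), (np.uint8(16), np.uint8(25), np.uint8(114))]
```

Run:
```python
from h import *
d=np.load("d.npy",allow_pickle=True).item()
S=cv2.cvtColor(d["frame"],cv2.COLOR_RGB2HSV)[...,1].astype(int)
s=arm.get_state();M=rot(s["tool_rot"])
E=[]
for c in range(200,372,8):
    r=186
    while S[r,c]<80:r+=1
    if r>186:E.append((c,r-.5))
P=np.array([M.T@(ray(d,p,.1417)-s["position"]) for p in E])[:,:2]
f=np.polyfit(P[:,1],P[:,0],1);print(E[0],E[-1],"tool x = %.4f*y + %.4f"%tuple(f),np.abs(np.polyval(f,P[:,1])-P[:,0]).max(),np.degrees(np.arctan(f[0])))
# left end silhouette / right end at row 250
for r in(230,250,265):
    w=np.where(S[r,150:420]>80)[0]+150
    print(r,w[0],w[-1],[(M.T@(ray(d,(c,r),.1675)-s["position"])).round(4)[:2] for c in(w[0],w[-1])])
```

```text
(216, 187.5) (368, 229.5) tool x = -0.2807*y + 0.0242 0.00030802715542965764 -15.677775686700178
230 189 369 [array([ 0.0137, -0.051 ]), array([0.014 , 0.0564])]
250 191 387 [array([ 0.001 , -0.0506]), array([0.0014, 0.0683])]
265 192 386 [array([-0.0088, -0.0506]), array([-0.0084,  0.0685])]
```

Measured: tray yaw 12.8°, gap 97 mm for the 90 mm needed, and wedge_a centred in the grip. I'll move over the +22.5 place and lower to just above it.

{"method": "drive_tool", "body": {
  "deltas": [
    [[0,0,0],[0,0,-0.016],0.0],
    [[0.036,0.008,0],[0,0,0],0.0],
    [[0.036,0.008,0],[0,0,0],0.0],
    [[0.036,0.008,0],[0,0,0],0.0],
    [[0.035,0.008,0],[0,0,0],0.0],
    [[0,0,0.03],[0,0,0],0.0],
    [[0,0,0.03],[0,0,0],0.0],
    [[0,0,0.03],[0,0,0],0.0],
    [[0,0,0],[0,0,0],0.0]
  ]
}}

```text
time_s: 9.02
position: [0.5278, 0.2051, 0.0596]
tool_rot: [-0.001, 0.623, 0.783, -0.002]
wrist_force: [0.1, -0.2, -0.7]
gripper_width: 0.153
grip_force: 30.0
```

Run:
```python
from h import *
d=shot("wrist","w5.png"); s=arm.get_state();x=rot(s["tool_rot"])[:,0];print(s["position"].round(4),np.degrees(np.arctan2(x[1],x[0])),s["time_s"],s["wrist_force"])
```

```text
[0.529  0.2055 0.0611] 103.00459415053237 9.075 [ 0.63608826 -0.31700248 -1.56804629]
```

View pics/w5.png

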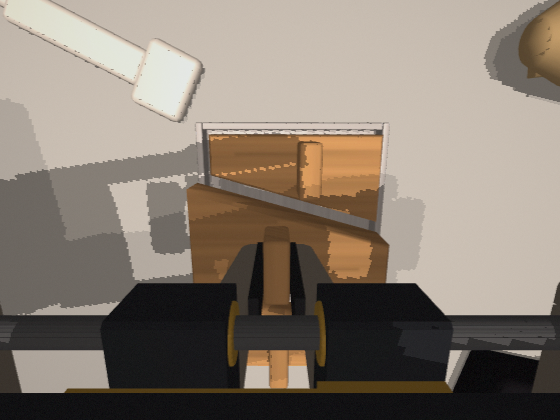

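The picture shows wedge_a parallel to wedge_left, with a narrow strip of floor between their slopes and both ends inside the tray walls. I'll lower it slowly.

{"method": "drive_tool", "body": {
  "deltas": [
    [[0,0,0.01],[0,0,0],0.0],
    [[0,0,0.01],[0,0,0],0.0],
    [[0,0,0.008],[0,0,0],0.0],
    [[0,0,0.008],[0,0,0],0.0],
    [[0,0,0.005],[0,0,0],0.0],
    [[0,0,0.003],[0,0,0],0.0],
    [[0,0,0],[0,0,0],0.0]
  ]
}}

```text
time_s: 9.95
position: [0.5295, 0.2057, 0.0173]
tool_rot: [-0.0, 0.622, 0.783, -0.0]
wrist_force: [0.2, -0.5, -0.2]
gripper_width: 0.151
grip_force: 30.0
```

{"method": "drive_tool", "body": {
  "deltas": [
    [[0.002,0,0.001],[0,0,0],0.0],
    [[0.002,0,0],[0,0,0],0.0],
    [[0.001,0,0],[0,0,0],0.0],
    [[0,0,0],[0,0,0],0.0]
  ]
}}

```text
time_s: 10.45
position: [0.5286, 0.2108, 0.0166]
tool_rot: [0.0, 0.622, 0.783, 0.0]
wrist_force: [-0.0, -1.4, -1.4]
gripper_width: 0.152
grip_force: 30.0
```

{"method": "drive_tool", "body": {
  "deltas": [
    [[0,0,0],[0,0,0],0.05],
    [[0,0,0],[0,0,0],0.05],
    [[0,0,0],[0,0,0],0.05],
    [[0,0,0],[0,0,0],0.05],
    [[0,0,-0.02],[0,0,0],0.05],
    [[0,0,-0.04],[0,0,0],0.05],
    [[0,0,-0.04],[0,0,0],0.05],
    [[0,0,-0.03],[0,0,0],0.05],
    [[-0.043,0.0025,0],[0,0,0],0.05],
    [[-0.043,0.0025,0],[0,0,0],0.05],
    [[-0.043,0.0025,0],[0,0,0],0.05],
    [[-0.043,0.0025,0],[0,0,0],0.05],
    [[-0.043,0.0025,0],[0,0,0],0.05],
    [[-0.043,0.0025,0],[0,0,0],0.05],
    [[-0.043,0.0025,0],[0,0,0],0.05],
    [[-0.043,0.0025,0],[0,0,0],0.05],
    [[-0.043,0.003,0],[0,0,0],0.05]
  ]
}}

```text
time_s: 12.58
position: [0.6386, -0.1626, 0.1465]
tool_rot: [-0.0, 0.622, 0.783, 0.0]
wrist_force: [0.3, 0.9, 0.3]
gripper_width: 0.541
grip_force: 0.0
```

{"method": "drive_tool", "body": {
  "deltas": [
    [[0,0,0],[0,0,0.179],0.05],
    [[0,0,0],[0,0,0.179],0.05],
    [[0,0,0],[0,0,0.179],0.05],
    [[0,0,0],[0,0,0.179],0.05],
    [[0,0,0],[0,0,0.178],0.05],
    [[0,0,0],[0,0,0],0.05]
  ]
}}

```text
time_s: 13.32
position: [0.6383, -0.1612, 0.1464]
tool_rot: [-0.0, 0.899, 0.438, -0.0]
wrist_force: [0.8, -0.4, 0.0]
gripper_width: 0.547
grip_force: 0.0
```

Run:
```python
from h import *
d=shot("wrist","w6.png"); np.save("d.npy",d,allow_pickle=True); s=arm.get_state();M=rot(s["tool_rot"]);x=M[:,0];print(s["position"].round(4),np.degrees(np.arctan2(x[1],x[0])),s["time_s"])
S=cv2.cvtColor(d["frame"],cv2.COLOR_RGB2HSV)[...,1].astype(int)
print("rib-to in tool",(M.T@(np.array([.6384,-.1657,.058])-s["position"])).round(4), "expected rib px",proj(d,[.6384,-.1657,.058]))
print("nadir",proj(d,[d["o"][0],d["o"][1],0]))
for c,st,m in woods(d): print(c.round(),st)
```

```text
[ 0.6383 -0.1612  0.1464] 52.066187502332205 13.375
rib-to in tool [-0.0035  0.0029  0.0884] expected rib px [[278.67242796 215.20771383]]
nadir [[276.34056509 132.38769397]]
[23. 36.] [   0    0   67   93 3887]
[277. 206.] [ 211  182  120   61 5514]
[155. 334.] [145 301  26  66 900]
[398. 334.] [382 301  27  66 894]
[388. 388.] [ 152  381  387   12 2732]
```

View pics/w6.png

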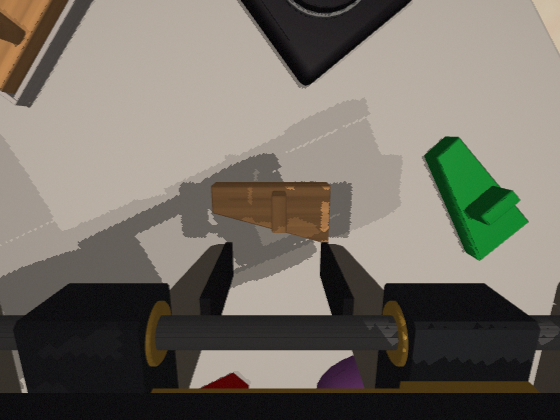

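The wooden wedge_b is level in view with its rib at (279,213), where it was expected. The green look-alike is off to the right at (475,200). I'll descend and grip.

{"method": "drive_tool", "body": {
  "deltas": [
    [[-0.0035,0.003,0.02],[0,0,0],0.05],
    [[0,0,0.035],[0,0,0],0.05],
    [[0,0,0.035],[0,0,0],0.05],
    [[0,0,0.025],[0,0,0],0.05],
    [[0,0,0.015],[0,0,0],0.05],
    [[0,0,0.005],[0,0,0],0.05],
    [[0,0,0],[0,0,0],0.0],
    [[0,0,0],[0,0,0],0.0],
    [[0,0,0],[0,0,0],0.0],
    [[0,0,0],[0,0,0],0.0]
  ]
}}

```text
time_s: 14.62
position: [0.6389, -0.1658, 0.0121]
tool_rot: [0.0, 0.899, 0.437, 0.0]
wrist_force: [-0.9, 0.3, 3.5]
gripper_width: 0.151
grip_force: 30.0
```

{"method": "drive_tool", "body": {
  "deltas": [
    [[0,0,-0.02],[0,0,0],0.0],
    [[0,0,-0.04],[0,0,0],0.0],
    [[0,0,-0.04],[0,0,0],0.0],
    [[0,0,-0.04],[0,0,0],0.0],
    [[0.017,-0.0353,0],[0,0,0],0.0],
    [[0.017,-0.0353,0],[0,0,0],0.0],
    [[0.017,-0.0353,0],[0,0,0],0.0],
    [[0.017,-0.0353,0],[0,0,0],0.0],
    [[0.017,-0.0353,0],[0,0,0],0.0],
    [[0.017,-0.0353,0],[0,0,0],0.0],
    [[0,0,0],[0,0,-0.178],0.0],
    [[0,0,0],[0,0,-0.178],0.0],
    [[0,0,0],[0,0,-0.178],0.0],
    [[0,0,0],[0,0,-0.178],0.0],
    [[0,0,0],[0,0,-0.178],0.0],
    [[0,0,0],[0,0,0],0.0],
    [[0,0,0],[0,0,0],0.0]
  ]
}}

```text
time_s: 16.75
position: [0.5352, 0.0453, 0.1521]
tool_rot: [0.0, 0.625, 0.78, 0.0]
wrist_force: [-0.4, 0.2, -2.1]
gripper_width: 0.152
grip_force: 30.0
```

Run:
```python
from h import *
d=shot("wrist"); np.save("d.npy",d,allow_pickle=True); s=arm.get_state();M=rot(s["tool_rot"]);x=M[:,0];print(s["position"].round(4),np.degrees(np.arctan2(x[1],x[0])),s["time_s"],s["grip_force"])
cv2.imwrite("pics/w7.png",cv2.resize(cv2.cvtColor(d["frame"],cv2.COLOR_RGB2BGR),(800,600),interpolation=cv2.INTER_CUBIC))
```

```text
[0.5351 0.0453 0.152 ] 102.65027405401707 16.8 29.999760389328003
```

View pics/w7.png

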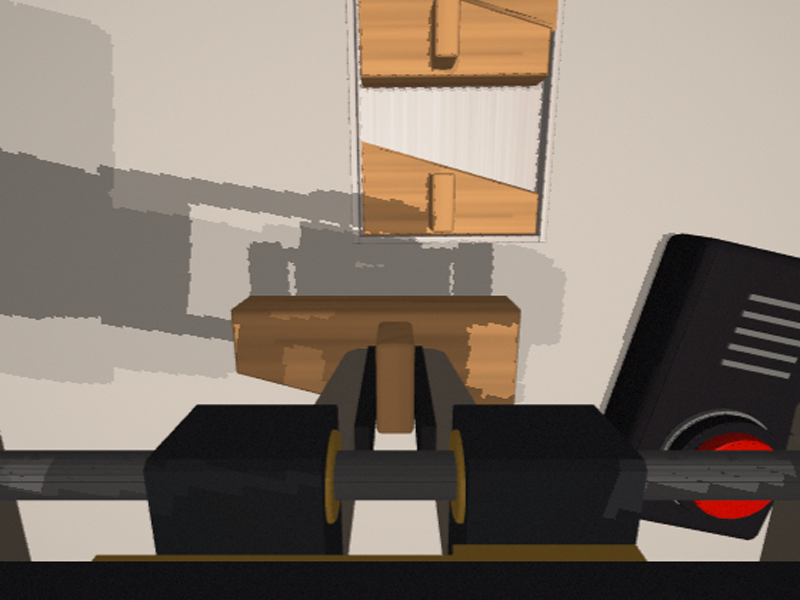

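The picture (800x600) shows wedge_a flat in its place with its straight side at row 80. The remaining gap is between that side and wedge_right's slope, (363,142) to (537,192). wedge_b is held with its straight side facing wedge_a. I'll measure the gap and the grip offset.

Run:
```python
from h import *
d=np.load("d.npy",allow_pickle=True).item()
hsv=cv2.cvtColor(d["frame"],cv2.COLOR_RGB2HSV);S=hsv[...,1].astype(int);V=hsv[...,2].astype(int)
s=arm.get_state();M=rot(s["tool_rot"])
def lin(pts,z):
    P=np.array([(M.T@(ray(d,p,z)-s["position"]))[:2] for p in pts]);f=np.polyfit(P[:,1],P[:,0],1)
    return "x=%.4f*y+%.4f"%tuple(f),np.degrees(np.arctan(f[0])).round(2),np.abs(np.polyval(f,P[:,1])-P[:,0]).max().round(4)
def scan(c,r,dr,t=80):
    while S[r,c]<t:r+=dr
    return (c,r-.5*dr)
cols=range(264,372,6)
lo=[scan(c,84,1) for c in cols]; up=[scan(c,75,-1) for c in cols]
print(lo[0],lo[-1],lin(lo,.033),up[0],up[-1],lin(up,.006))
E=[scan(c,180,1) for c in range(190,350,8)]
print("held straight",E[0],E[-1],lin(E,.142))
for r in(228,240,255):
    w=np.where(S[r,150:420]>80)[0]+150; print(r,w[0],w[-1],[(M.T@(ray(d,(c,r),.168)-s["position"])).round(4)[:2] for c in(w[0],w[-1])])
for r in(75,85):
    a=b=310
    while V[r,a]>150:a-=1
    while V[r,b]>150:b+=1
    print("walls",a,b,[(M.T@(ray(d,(c,r),.004)-s["position"])).round(4)[:2] for c in(a+.5,b-.5)])
```

```text
(264, 101.5) (366, 131.5) ('x=-0.2796*y+0.0955', np.float64(-15.62), np.float64(0.0004)) (264, 60.5) (366, 59.5) ('x=0.0123*y+0.1393', np.float64(0.71), np.float64(0.0004))
held straight (190, 206.5) (342, 206.5) ('x=-0.0003*y+0.0221', np.float64(-0.02), np.float64(0.0))
228 163 363 [array([ 0.015 , -0.0663]), array([0.0149, 0.053 ])]
240 164 362 [array([ 0.0074, -0.0664]), array([0.0074, 0.0529])]
255 165 361 [array([-0.0022, -0.0666]), array([-0.0023,  0.053 ])]
walls 250 379 [array([ 0.1264, -0.0248]), array([0.1263, 0.1044])]
walls 250 378 [array([ 0.1169, -0.025 ]), array([0.1169, 0.1041])]
```

The remaining gap is 55 mm at mid-length for a 45 mm wedge. The shift needed is tx 0.113, ty 0.0465.

{"method": "drive_tool", "body": {
  "deltas": [
    [[0.028,0.0116,0],[0,0,0],0.0],
    [[0.028,0.0116,0],[0,0,0],0.0],
    [[0.028,0.0116,0],[0,0,0],0.0],
    [[0.029,0.0117,0],[0,0,0],0.0],
    [[0,0,0.03],[0,0,0],0.0],
    [[0,0,0.03],[0,0,0],0.0],
    [[0,0,0.028],[0,0,0],0.0],
    [[0,0,0],[0,0,0],0.0],
    [[0,0,0],[0,0,0],0.0]
  ]
}}

```text
time_s: 17.92
position: [0.5559, 0.166, 0.0645]
tool_rot: [0.0, 0.624, 0.781, 0.0]
wrist_force: [-0.0, -0.6, -1.5]
gripper_width: 0.145
grip_force: 30.0
```

Run:
```python
from h import *
d0=np.load("d.npy",allow_pickle=True).item()
s=arm.get_state();M=rot(s["tool_rot"]);d=shot("wrist","w8.png")
print("shift in tool axes",(M.T@(s["position"]-[.5351,.0453,.152])).round(4),s["position"].round(4),s["wrist_force"].round(1),s["time_s"])
```

```text
shift in tool axes [0.1131 0.0469 0.0876] [0.5559 0.166  0.0645] [-0.  -0.6 -1.5] 17.925
```

{"method": "drive_tool", "body": {
  "deltas": [
    [[0,0,0.01],[0,0,0],0.0],
    [[0,0,0.008],[0,0,0],0.0],
    [[0,0,0.008],[0,0,0],0.0],
    [[0,0,0.007],[0,0,0],0.0],
    [[0,0,0.006],[0,0,0],0.0],
    [[0,0,0.005],[0,0,0],0.0],
    [[0,0,0.003],[0,0,0],0.0],
    [[0,0,0],[0,0,0],0.0]
  ]
}}

```text
time_s: 18.98
position: [0.5554, 0.1658, 0.0164]
tool_rot: [0.0, 0.624, 0.782, 0.0]
wrist_force: [0.2, -0.4, -0.6]
gripper_width: 0.153
grip_force: 30.0
```

No resistance, and it's at floor height (TCP z 0.0164). I'll release, retreat and check.

{"method": "drive_tool", "body": {
  "deltas": [
    [[0,0,0],[0,0,0],0.05],
    [[0,0,0],[0,0,0],0.05],
    [[0,0,0],[0,0,0],0.05],
    [[0,0,0],[0,0,0],0.05],
    [[0,0,-0.02],[0,0,0],0.05],
    [[0,0,-0.04],[0,0,0],0.05],
    [[0,0,-0.04],[0,0,0],0.05],
    [[0,0,-0.04],[0,0,0],0.05],
    [[-0.05,0,0],[0,0,0],0.05],
    [[-0.05,0,0],[0,0,0],0.05],
    [[-0.05,0,0],[0,0,0],0.05],
    [[0,0,0],[0,0,0],0.05]
  ]
}}

```text
time_s: 20.48
position: [0.5891, 0.0167, 0.1565]
tool_rot: [0.0, 0.625, 0.781, -0.0]
wrist_force: [0.7, 0.6, 0.2]
gripper_width: 0.545
grip_force: 0.0
```

Run:
```python
from h import *
d=shot("wrist","w9.png");sc=shot("scene")
hs=cv2.cvtColor(d["frame"],cv2.COLOR_RGB2HSV);S=hs[...,1].astype(int)
s=arm.get_state();print(s["position"].round(3),s["time_s"],s["gripper_width"])
# tray frame (u,v) about centre
X=np.array([.9751,.2215]);Y=np.array([-.2215,.9751]);C=.5717*X+.0588*Y
tr=lambda u,v,z:np.r_[C+u*X+v*Y,z]
# along v at several u: wood (1) or not (0), on plane z=.034
for u in(-.05,-.03,.03,.05):
    row=""
    for v in np.arange(-.096,.097,.003):
        q=proj(d,tr(u,v,.034))[0].round().astype(int)
        row+=("#" if S[q[1],q[0]]>80 else ".") if 0<=q[0]<560 and 0<=q[1]<420 else "?"
    print(u,row)
f=sc["frame"][180:240,310:395]
for c,st,m in woods(sc,250):
    if 220<c[0]<400 and 150<c[1]<250: print(c.round(),st)
```

```text
[0.588 0.019 0.156] 20.575 0.5444411218267652
-0.05 .###################################?????????????????????????????
-0.03 .###################################?????????????????????????????
0.03 .############.######################?????????????????????????????
0.05 .##########.########################?????????????????????????????
[352. 208.] [ 320  188   65   41 2020]
```

The top-plane scan shows four wedges side by side with only hairline gaps, and both loose ones were released at floor height. Handing in.

```bash
python3 -c "
from workcell import order
print(order.job_done())"
```

```text
the job is handed in; nothing more can be done
None
```

Both loose wedges are packed head to tail between the two in the tray, ribs up and released, and the job was handed in at about 20.6 s; the last check was numeric, not by picture, and covered only part of the tray's width.

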